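# Raise the dispensing cabinet's window to the marker

## Robot

A 7-joint arm with a two-finger parallel gripper is mounted at the origin on a cart in front of the work surface, level with it; the furniture and walls round the work are solid. World frame = base frame: x ahead of the robot, y to its left, z up, the work surface at z = 0. Lengths are in m, angles in rad, forces in N, time in s.
With the tool pointing down it reaches from about 0.425 to 0.875 m from the base axis. Payload 4.7 kg.
Tool frame: the origin (TCP) lies midway between the tips of the shut fingers; the grasp point (between the pads) lies ctrl.grasp_offset behind it (ctrl.grasp_offset is the distance from the TCP to the grasp point, in m); z points along the fingers, y is the line along which they close (so a half turn about z gives the same grasp; the last joint's range is limited). The gripper opens to 87 mm and grips with 3 to 60 N. Pads are 19 mm wide; open, the fingers measure 117 mm over their backs; the gripper's body (75 mm by 190 mm) begins 51 mm behind the grasp point.
Start: joints at [1.233, 0.321, -0.07, 1.45, 0.023, 1.371, -0.057], TCP at [0.224, -0.61, 0.223] pointing down, gripper open.
Joint ranges: [-2.86, 2.86], [-0.3, 2.09], [-1.38, 1.24], [0.06, 2.45], [-1.56, 4.7], [0.09, 2.05], [-2.69, 2.69]. Speed limits (rad/s): [2.57, 2.57, 3.14, 3.14, 3.14, 3.14, 3.14].

## Interface

Orientations are given as a rotation vector (axis times angle).
In Python, from bench import ctrl gives the robot as it stands. The module is installed in compiled form; this text tells all that it offers.
- The arm moves only by the tool jog_arm, never from a script. Its argument "moves" is one flat list of numbers, 7 for each row, row after row: the shift along the tool's x, y, z in units of 30 cm (1.0 is 30 cm), then the turn, a rotation vector about the tool's x, y, z in units of 60 degrees (1.0 is 60 degrees), then the gripper's target within -1 to 1 (fully open at 1, half-way at 0, shut at -1). In form: [x, y, z, wx, wy, wz, fingers, x, y, z, wx, wy, wz, fingers, ...]. A call has exactly 8 rows; each row is the pose to reach, as a shift and turn from the pose commanded when the call began, along the tool's axes at that moment; what a row does not reach only later rows make up. A row lasts 1/8 s, in which the tool goes at most 62.5 mm and 10.7 degrees, less where a joint would pass 70% of its speed; a pose out of reach is approached as far as the arm can. A call with a number of a shift or a turn outside -1 to 1 is refused whole. A call with a gripper value outside its range is refused whole. The fingers move at their own pace and stop on an object; "newtons" is the grip in N (left out, the last holds). Time passes only in rows, so rows that repeat a pose let the fingers close, or fill a call up. It gives the time, the measured TCP pose, the force, the opening and the grip force at its end, in the units of the state.
- ctrl.get_state(): the state, without advancing time (a new reading comes with each control period).
- ctrl.get_image(name): name is "scene" or "top" or "wrist"; returns a dict with "pixels" (420x560x3 uint8, red, green, blue), "fx", "fy", "cx", "cy" (pixels), "dist" ([k1, k2, p1, p2, k3] as OpenCV has them; the pictures are not rectified), "xyz" and "rotation" of the camera in the world; the wrist camera has in their place "tool_from_camera" (4x4, takes a point from camera to tool coordinates, whose origin is the TCP and whose axes are the flange's). Camera axes: x right, y up, looking along -z (the intrinsics and any distortion apply to the point x, -y, -z); pixel columns grow to the right and rows downward; lengths in m; the calibration is good to about 2 mm. A picture is of the moment at which its call begins: read the wrist's pose just before it. There is no depth.
- ctrl.close_job(): hands the job in; it is judged then, once.
The state is a dict: "time": time; "joint_positions": joint angles; "qd": joint speeds; "joint_torque": joint torques, N m; "position": TCP position; "tool_rot": TCP orientation; "ft_force": force on the tool from outside, world axes, zero at the start; "torque": the same for the moment, N m; "grip_width": opening from 0.0 (shut) to 1.0 (fully open); "grip_force": force on a finger pad.
Only numpy, scipy, OpenCV 4.12 (cv2) and the standard library are available. Lean on these libraries where they do the work, as an engineer would, in place of code of your own. Each camera call takes 0.05 s, during which the arm holds its last target. There are 200 camera calls.

## Task

Push the sliding window of the small dispensing cabinet up from beneath its lip, without taking hold of it, until the pointer on the lip is level with the black marker on the right-hand rail. Leave it standing there, then press the button on the little grey alarm box in front on the left fully down and let it go. Do not shift the marker or the loose things in and around the cabinet.

Things in the scene. Friction and masses are not known exactly. Their poses are not given: they have to be found in the camera images.
- cabinet: White cabinet, 330 mm wide (y), 270 mm deep, 340 mm high, fixed to the bench; origin on the bench under the middle of its floor; x to its back, y to its left, z up. Its front leans back 25 degrees from vertical and is open below the window (floor 10 mm thick); two aluminium rails 22 mm wide bound it, centres 150 mm left and right of the middle.
- lip_edge (a point): The window's aluminium lip: a ledge 240 mm wide (y), 28 mm deep, 14 mm thick, sticking out square from the foot of the window towards the robot, 8 to 10 cm above the bench at first, free space beneath. This point: middle of its front lower edge; z points up along the slide (25 degrees back from vertical), x from this edge towards the glass (underside: z = 0, x 0 to 28 mm), y left.
- sash (a joint): How far the window is pushed up along its slope, m: 0 at the bottom stop, 0.125 at the top stop. It is counterweighted and stays where it is left; moving it takes about 2 to 6 N along the slope, either way.
- pointer (a point): Tip of the small dark pointer at the lip's right end, 147 mm right of the middle, 7 mm above the underside; moves with the window, axes as the lip's.
- mark (a point): Tip of the black marker, an arrow-shaped clip on the right-hand rail that points at the pointer; axes as the lip's, z along the slide. Window at the right height: the mark's z coordinate along the slide equals the pointer's.
- marker (a joint): Where the marker clip sits on its rail, m, counted so that the window is at the mark when joint sash has the same value. A stiff clip that is not to be moved.
- alarm (a joint): Travel of the alarm box's button, m: 0 out, 0.006 fully down; a spring returns it, about 5 N when fully down.
- alarm_top (a point): Middle of the top of the round grey button (28 mm across) that stands in a black collar on top of the alarm box, about 6 cm above the bench; it is pressed straight down.
- alarm_box: Grey box, 70 x 60 x 40 mm high, fixed to the bench to the left of the cabinet's front; origin under its middle, on the bench.
- lead_pig_mid (a point): Loose grey lead pot, 57 mm across and 93 mm high, at the back inside the cabinet; point half-way up.
- vial_mid (a point): Loose small bottle, 30 mm across and 62 mm high, at the back inside the cabinet; point half-way up.
- vial_shield_mid (a point): Loose cylindrical vial shield, 42 mm across and 89 mm high, on the bench to the right in front of the cabinet; point half-way up.
- syringe_shield_mid (a point): Loose metal tube (syringe shield), 24 x 68 x 30 mm high, lying on the bench in front of the cabinet; point half-way up.
Not all that is in view belongs to the job. Of the things like the alarm_box, leave any that is orange; of the rest the smaller one is meant.

How it is judged:
On the way, in this order (a step that is already met when the one before it is completed fails the run):
1. the fingers push the window's lip upward (contact force between sash_c0 and the fingers above 0.5 N and velocity of joint sash above 0.003 m/s and value of joint sash above 0.025 m), for 0.1 s.
2. the pointer stands level with the marker (within 8 mm), the fingers off the lip (z of pointer in the frame of mark between -0.008 and 0.008 m and contact force between sash_c0 and the fingers below 0.1 N and velocity of joint sash between -0.005 and 0.005 m/s), for 0.3 s.
3. the alarm button is pressed down (value of joint alarm above 0.0045 m), for 0.04 s.
At the end, for the whole second after the job is handed in: The window rests with its pointer within 8 mm (along the slide) of the marker, the button was pressed at least 4.5 mm afterwards and is out again, the marker has moved less than 4 mm and no loose thing more than 20 mm (z of pointer in the frame of mark between -0.008 and 0.008 m and velocity of joint sash between -0.005 and 0.005 m/s and value of joint alarm below 0.0015 m and distance of mark from where it was at the start of the episode below 0.004 m and not (distance of any of lead_pig_mid, vial_mid, vial_shield_mid, syringe_shield_mid from where it was at the start of the episode above 0.02 m)); the robot touches nothing.
It fails at once if the lip is taken between the fingers (x of the grasp point in the frame of lip_edge between 0.002 and 0.027 m and z of the grasp point in the frame of lip_edge between 0.002 and 0.012 m and y of the grasp point in the frame of lip_edge between -0.12 and 0.12 m).
It fails at once if the button is pressed while the window is not at the mark (value of joint alarm above 0.003 m and not (z of pointer in the frame of mark between -0.008 and 0.008 m)).
It fails at once if the marker is shifted by more than 4 mm (distance of mark from where it was at the start of the episode above 0.004 m).
It fails at once if a loose thing is moved more than 20 mm (distance of any of lead_pig_mid, vial_mid, vial_shield_mid, syringe_shield_mid from where it was at the start of the episode above 0.02 m).
It also fails if it takes over 51 s, if anything falls off the work surface, if the arm or the gripper's body presses on something with over 40 N, if the wrist force passes 120 N, or if a joint passes its speed limit or range.

## Working session

There is one attempt and no reset: what is moved stays moved. The work goes in short steps, Python scripts to look and compute and a tool call to move; the robot and the scene stay as the last step left them, time stands still between calls to the robot, and variables do not carry over. Pictures are saved under pics/ and viewed, at most 11 in all, crops included, and the job is handed in when it is done.

Besides the shell and the picture viewer there is one more tool, called as name(argument=value, ...) on one line, values as JSON. jog_arm: Moves the arm, as the interface text tells. Its arguments: {"type":"object","properties":{"moves":{"type":"array"},"newtons":{"type":"number"}},"required":["moves"]}

```bash
mkdir -p pics; cat > h.py <<'E'
from bench import ctrl
import numpy as np, cv2
from scipy.spatial.transform import Rotation as R
def snap(n,f):
    im=ctrl.get_image(n); cv2.imwrite(f,cv2.cvtColor(im["pixels"],cv2.COLOR_RGB2BGR))
    im.pop("pixels"); import pickle; pickle.dump(im,open(f+".pkl","wb")); return im
def Rm(r):
    r=np.array(r); return r if r.shape==(3,3) else R.from_rotvec(r).as_matrix() if r.shape==(3,) else None
def ray(im,u,v):
    K=np.array([[im["fx"],0,im["cx"]],[0,im["fy"],im["cy"]],[0,0,1.]])
    p=cv2.undistortPoints(np.array([[[u,v]]],float),K,np.array(im["dist"],float))[0,0]
    d=Rm(im["rotation"])@np.array([p[0],-p[1],-1.]); return np.array(im["xyz"]),d/np.linalg.norm(d)
def atz(im,u,v,z):
    o,d=ray(im,u,v); return o+d*(z-o[2])/d[2]
def tri(*obs):
    A=np.zeros((3,3));b=np.zeros(3);L=[]
    for im,u,v in obs:
        o,d=ray(im,u,v);P=np.eye(3)-np.outer(d,d);A+=P;b+=P@o;L.append((P,o))
    x=np.linalg.solve(A,b); return x,[np.linalg.norm(P@(x-o)) for P,o in L]
def proj(im,p):
    q=Rm(im["rotation"]).T@(np.array(p)-im["xyz"])
    K=np.array([[im["fx"],0,im["cx"]],[0,im["fy"],im["cy"]],[0,0,1.]])
    return cv2.projectPoints(np.array([[q[0],-q[1],-q[2]]]),np.zeros(3),np.zeros(3),K,np.array(im["dist"],float))[0].ravel()
E
python3 - <<'E'
from h import *
for n in("scene","top"):
    im=snap(n,f"pics/{n}0.png"); print({k:np.round(v,3).tolist() for k,v in im.items()})
s=ctrl.get_state(); print(s, ctrl.grasp_offset)
a=cv2.imread("pics/scene0.png");b=cv2.imread("pics/top0.png")
E
```

```text
{'fx': 439.851, 'fy': 439.851, 'cx': 275.014, 'cy': 213.851, 'dist': [-0.025, 0.0, 0.0, 0.0, 0.0], 'xyz': [0.098, 0.671, 1.0], 'rotation': [0.274, -0.965, -2.412]}
{'fx': 430.156, 'fy': 430.156, 'cx': 284.701, 'cy': 206.752, 'dist': [-0.076, 0.0, 0.0, 0.0, 0.0], 'xyz': [0.442, -0.063, 1.207], 'rotation': [0.099, -0.078, -1.551]}
{'time': 0.1, 'joint_positions': array([ 1.23311409,  0.3217908 , -0.07006523,  1.45154273,  0.02255267,
        1.37079122, -0.0568611 ]), 'qd': array([ 0.00044058, -0.00118292, -0.00050398, -0.00315815, -0.00070044,
        0.00076732, -0.00097119]), 'joint_torque': array([-2.27431974e-04, -4.92571449e+01, -4.05905563e-01, -3.13397849e+01,
       -6.41935738e-02,  3.95521824e-02,  7.63275352e-05]), 'position': array([ 0.22376183, -0.60974885,  0.22154864]), 'tool_rot': array([-3.09142718e+00, -5.49493898e-01,  5.59208941e-04]), 'ft_force': array([ 0.0055335 , -0.67598125,  0.44814843]), 'torque': array([-0.00250217,  0.00401785, -0.05005954]), 'grip_force': 0.0, 'grip_width': 0.998703090978415} 0.0187
```

View pics/scene0.png

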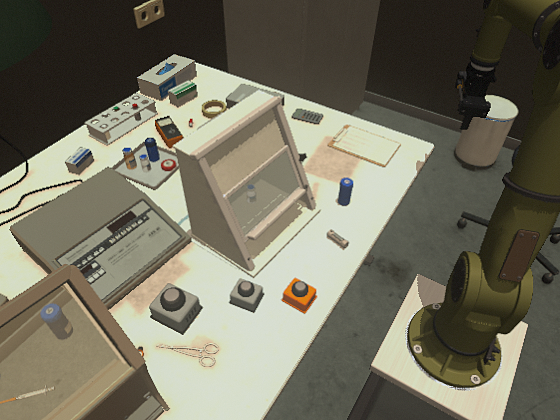

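View pics/top0.png

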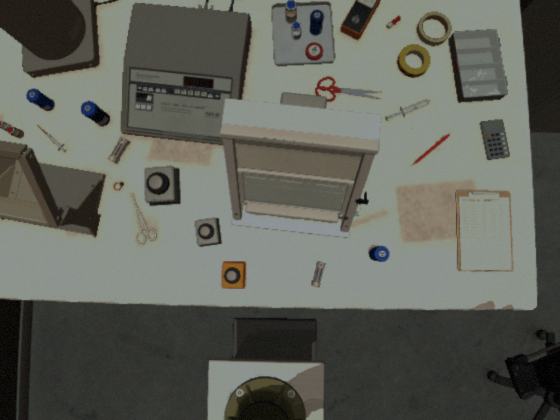

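Three alarm-box candidates: a large grey one (scene 175,305; top 160,184), a small grey one (scene 246,292; top 207,231) and an orange one (scene 299,293; top 233,274). The small grey one fits, since orange is excluded and it's the smaller of the other two. The cabinet is in the middle, its marker at scene (303,157), top (362,198). Next, an enlarged crop to confirm.

```bash
python3 - <<'E'
import cv2,numpy as np
a=cv2.imread("pics/scene0.png")[140:320,170:370];b=cv2.imread("pics/top0.png")[90:290,190:390]
a=cv2.resize(a,None,fx=2,fy=2,interpolation=3);
a=cv2.resize(cv2.imread("pics/scene0.png")[140:315,215:345],(400,538),interpolation=3)
b=cv2.resize(cv2.imread("pics/top0.png")[130:264,190:390],(400,268)) if 0 else cv2.resize(cv2.imread("pics/top0.png")[150:250,190:390],(400,200))
c=np.zeros((538,800,3),np.uint8);c[:,:400]=a;
t=cv2.resize(cv2.imread("pics/top0.png")[110:250,185:385],(400,280),interpolation=3);c[:280,400:]=t
t=cv2.resize(cv2.imread("pics/top0.png")[175:255,320:400],(256,256),interpolation=3);c[282:538,400:656]=t
cv2.imwrite("pics/c1.png",c)
E
```

```text
(no output)
```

View pics/c1.png

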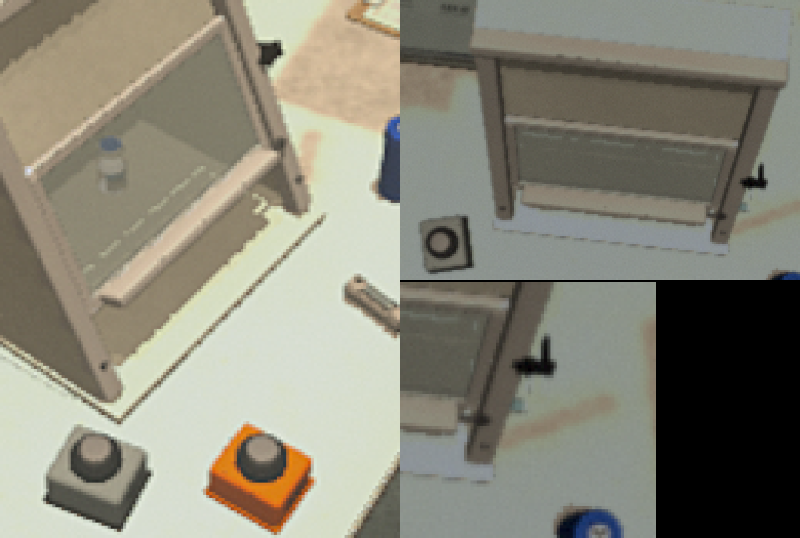

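Confirmed: the small grey box, button at scene (246.5,287) and top (205.5,230.5). Marker tip is at scene (299,156) and top (356,201). The lip's front ends are at scene (255,239)/(307,191) and top (246.5,217)/(338,221).

```bash
python3 - <<'E'
from h import *
import pickle
S=pickle.load(open("pics/scene0.png.pkl","rb"));T=pickle.load(open("pics/top0.png.pkl","rb"))
P=dict(lipL=(254.6,239.1,246.5,217),lipR=(306.6,191.3,338,221.5),mark=(298.8,156.3,355.9,201.3),ptr=(307,187,347.2,218),
 btn=(246.5,286.5,205.5,230.5),baseL=(254,276.5,232.5,224),baseR=(320.3,209.9,348.5,237),vshield=(346,181,378,250),orange=(299,290,233,271))
for k,v in P.items():
    x,e=tri((S,v[0],v[1]),(T,v[2],v[3])); print(k,x.round(4),np.round(e,4))
for k,u,v,z in[("syr0",314,263,.03),("syr1",322,284,.03),("vs",380,254,.089),("or",233,274,.06)]: print(k,atz(T,u,v,z).round(3))
E
```

```text
lipL [0.5439 0.0546 0.1   ] [0.006 0.006]
lipR [ 0.5301 -0.1864  0.0924] [0.0018 0.0018]
mark [ 0.5755 -0.2172  0.1847] [0.0022 0.0022]
ptr [ 0.5412 -0.2108  0.0851] [0.0009 0.0009]
btn [0.5031 0.1664 0.0502] [0.0014 0.0014]
baseL [ 0.526   0.1008 -0.001 ] [0.001 0.001]
baseR [ 0.4955 -0.2263 -0.0031] [0.0009 0.0009]
vshield [ 0.4549 -0.292   0.0909] [0.0052 0.0052]
orange [0.393  0.0902 0.0282] [0.004 0.004]
syr0 [ 0.423 -0.128  0.03 ]
syr1 [ 0.367 -0.15   0.03 ]
vs [ 0.45  -0.295  0.089]
or [0.39  0.088 0.06 ]
```

```bash
cat >> h.py <<'E'
CY=np.arctan2(-0.0305,0.3271)
def ori(pitch,yaw=CY):
    "tool z forward, pitched down by `pitch` deg; y horizontal"
    c,s=np.cos(np.radians(pitch)),np.sin(np.radians(pitch))
    z=np.array([np.cos(yaw)*c,np.sin(yaw)*c,-s]); y=np.array([np.sin(yaw),-np.cos(yaw),0]); return np.c_[np.cross(y,z),y,z]
def row(p,Rt=None,base=None):
    if base is None: s=ctrl.get_state(); base=(s["position"],Rm(s["tool_rot"]))
    p0,R0=base; Rt=R0 if Rt is None else Rt
    print(np.round(np.r_[R0.T@(np.array(p)-p0)/.3, R.from_matrix(R0.T@Rt).as_rotvec()/np.radians(60)],3).tolist())
O=np.array([.511,-.063,0]); CX=np.array([np.cos(CY),np.sin(CY),0]); CYv=np.array([-np.sin(CY),np.cos(CY),0])
def cab(x,y,z): return O+x*CX+y*CYv+np.array([0,0,z])
def tocab(p): q=np.array(p)-O; return np.array([q@CX,q@CYv,q[2]])
E
python3 - <<'E'
from h import *
im=snap("wrist","pics/w0.png"); print(np.round(im["tool_from_camera"],3))
print(ori(45).round(2))
row([.40,-.36,.30],ori(75,-.5))
E
```

```text
[[ 0.001  0.968  0.252  0.068]
 [ 1.    -0.001  0.    -0.   ]
 [ 0.001  0.252 -0.968 -0.162]
 [ 0.     0.     0.     1.   ]]
[[ 0.7  -0.09  0.7 ]
 [-0.07 -1.   -0.07]
 [ 0.71  0.   -0.71]]
[0.838, -0.58, -0.26, -0.108, 0.235, 0.809]
```

```bash
python3 - <<'E'
from h import *
row([.44,-.38,.30],ori(80))
E
```

```text
[0.94, -0.471, -0.26, -0.038, 0.164, 0.424]
```

jog_arm(moves=[0.2,-0.1,-0.06,0,0.04,0.1,-1,0.4,-0.2,-0.12,-0.02,0.08,0.2,-1,0.6,-0.3,-0.18,-0.03,0.12,0.3,-1,0.8,-0.4,-0.24,-0.04,0.16,0.42,-1,0.94,-0.47,-0.26,-0.04,0.16,0.42,-1,0.94,-0.47,-0.26,-0.04,0.16,0.42,-1,0.94,-0.47,-0.26,-0.04,0.16,0.42,-1,0.94,-0.47,-0.26,-0.04,0.16,0.42,-1])

```text
time: 1.15
position: [0.4384, -0.3824, 0.2998]
tool_rot: [3.115, -0.144, 0.265]
ft_force: [0.8, 0.2, -0.8]
grip_width: 0.175
grip_force: 0.0
```

```bash
python3 - <<'E'
from h import *
s=ctrl.get_state(); print(s["position"],s["joint_positions"].round(2),s["ft_force"],s["grip_width"])
row(cab(-.07,0,.25),ori(45))
E
```

```text
[ 0.43836608 -0.38244867  0.29978505] [ 0.96  0.05 -0.23  1.62 -0.09  1.33 -0.92] [ 0.82586401  0.23950672 -0.7502434 ] 0.17520039667551954
[-0.117, -1.083, 0.144, 0.003, 0.588, 0.002]
```

jog_arm(moves=[0,-0.2,0,0,0.1,0,-1,0,-0.4,0.03,0,0.2,0,-1,-0.03,-0.6,0.06,0,0.3,0,-1,-0.06,-0.8,0.09,0,0.4,0,-1,-0.09,-1,0.12,0,0.5,0,-1,-0.12,-1,0.14,0,0.59,0,-1,-0.12,-1,0.14,0,0.59,0,-1,-0.12,-1,0.14,0,0.59,0,-1])

```text
time: 2.15
position: [0.4574, -0.0914, 0.1411]
tool_rot: [-2.837, 0.2, -0.729]
ft_force: [-0.7, -2.1, 0.0]
grip_width: 0.007
grip_force: 0.0
```

```bash
python3 - <<'E'
from h import *
s=ctrl.get_state(); print(s["position"],s["joint_positions"].round(2),s["ft_force"],s["grip_width"], tocab(s["position"]))
im=snap("wrist","pics/w1.png")
row(cab(-.03,0,.06),ori(45))
E
```

```text
[ 0.45738615 -0.09142931  0.14114251] [ 0.46 -0.3  -0.04  2.36 -0.56  0.75 -0.94] [-0.67598997 -2.14229283  0.01725411] 0.007006042238417146 [-0.05074289 -0.03328408  0.14114251]
[-0.058, -0.037, 0.282, -0.196, 0.282, -0.134]
```

View pics/w1.png

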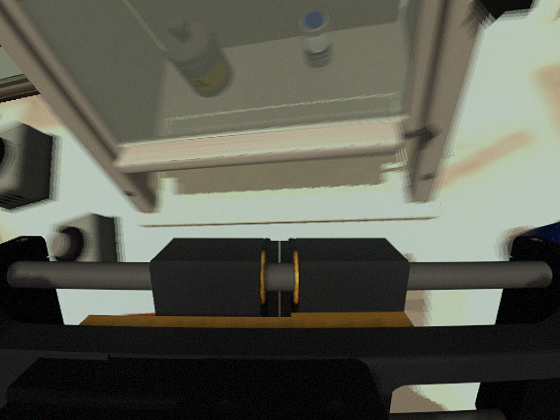

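The wrist view shows the lip across (115,160)–(410,140), with the pointer and marker at the right rail. Joint 2 is at its limit, so I'll fit a quick kinematic model to choose a reachable tilt.

```bash
cat > kin.py <<'E'
from h import *
import itertools
from scipy.optimize import least_squares
D=[([1.23311409,0.3217908,-0.07006523,1.45154273,0.02255267,1.37079122,-0.0568611],[.22376,-.60975,.22155],[-3.09142718,-.549493898,.00055921])]
def fk(q,p,s):
    h,d0,L1,e1,L2,e2,L3,o7=p; Z=lambda a:R.from_euler('z',a); Y=lambda a:R.from_euler('y',a)
    r=Z(s[0]*q[0]); x=r.apply([d0,0,h]); r=r*Y(q[1])*Z(s[1]*q[2]); x=x+r.apply([e1,0,L1]); r=r*Y(q[3])
    r=r*Z(s[2]*q[4]); x=x+r.apply([-e1+e2*0,0,L2]); r=r*Y(q[5]); x=x+r.apply([e2,0,L3]); r=r*Z(s[3]*q[6]+o7); return x,r
def fit(D):
    best=None
    for s in itertools.product((1,-1),repeat=4):
      for o in(0,np.pi/2,np.pi,-np.pi/2):
        def f(p): return np.concatenate([np.r_[fk(q,p,s)[0]-x,.3*(R.from_rotvec(w).inv()*fk(q,p,s)[1]).as_rotvec()] for q,x,w in D])
        g=least_squares(f,[.3,0,.4,0,.4,0,.2,o])
        if best is None or g.cost<best[0]: best=(g.cost,g.x,s,g.fun)
    return best
E
python3 - <<'E'
from kin import *
s=ctrl.get_state(); print(s["joint_positions"].round(4).tolist(),s["position"].round(4).tolist(),s["tool_rot"].round(4).tolist())
D.append((s["joint_positions"],s["position"],s["tool_rot"]))
D.append(([.96,.05,-.23,1.62,-.09,1.33,-.92],[.4384,-.3824,.2998],[3.115,-.144,.265]))
b=fit(D); print(b[0],b[1].round(4),b[2],b[3].round(3))
E
```

```text
[0.4319, -0.2987, -0.005, 2.3636, -0.5611, 0.7504, -0.937] [0.4543, -0.0891, 0.1376] [-2.8243, 0.2067, -0.721]
0.0002521291825086785 [0.1766 0.0822 0.4355 0.0123 0.461  0.0341 0.2815 1.5698] (-1, -1, -1, -1) [ 0.021  0.006  0.003 -0.     0.    -0.     0.001  0.001  0.001  0.
 -0.    -0.    -0.004 -0.002 -0.004 -0.001  0.001  0.001]
```

```bash
python3 - <<'E'
from kin import *
p=[0.1766,0.0822,0.4355,0.0123,0.461,0.0341,0.2815,1.5698]; s=(-1,-1,-1,-1)
lo=np.array([-.3,-.3,-1.38,.06,-1.56,.09,-2.69])+.06;lo[0]=-2.8; hi=np.array([2.8,2.09,1.24,2.45,4.7,2.05,2.69])-.06
q0=ctrl.get_state()["joint_positions"]; rng=np.random.default_rng(0)
for pit in(30,45,55,65,75):
  for yw in (CY,):
    a=np.radians(pit); d=np.array([np.cos(a),-np.sin(a)]); n=np.array([np.sin(a),np.cos(a)])
    for st in(-.03,.0,.1):
        e=np.array([.026,.094])+.022*d-.012*n+st*np.array([.423,.906])
        T=cab(e[0],0,e[1]); Rt=R.from_matrix(ori(pit,yw)); bst=9;bq=0
        for k in range(12):
            g=least_squares(lambda q:np.r_[fk(q,p,s)[0]-T,.3*(Rt.inv()*fk(q,p,s)[1]).as_rotvec(),.002*(q-q0)],np.clip(q0+rng.normal(0,.4*(k>0),7),lo+.01,hi-.01),bounds=(lo,hi))
            x,r=fk(g.x,p,s);er=np.linalg.norm(x-T)+.3*(Rt.inv()*r).magnitude()
            if er<bst:bst,bq=er,g.x
        print(pit,st,T.round(3),round(bst,4),bq.round(2))
E
```

```text
30 -0.03 [ 0.537 -0.065  0.045] 0.1232 [ 1.37 -0.24 -1.32  2.39 -1.5   0.15 -0.26]
30 0.0 [ 0.55  -0.067  0.073] 0.102 [-0.78 -0.15  1.18  2.39 -1.5   0.15  0.24]
30 0.1 [ 0.592 -0.071  0.163] 0.0421 [-0.56 -0.24  0.93  2.36 -1.5   0.15  0.23]
45 -0.03 [ 0.531 -0.065  0.043] 0.0434 [-0.75  0.08  1.18  2.39 -1.47  0.28  0.1 ]
45 0.0 [ 0.544 -0.066  0.07 ] 0.0183 [-0.79 -0.06  1.18  2.39 -1.27  0.17 -0.05]
45 0.1 [ 0.586 -0.07   0.161] 0.0001 [ 0.32 -0.19 -0.2   2.29 -0.18  0.26 -1.41]
55 -0.03 [ 0.527 -0.064  0.042] 0.0005 [-0.52 -0.02  0.86  2.39 -0.65  0.21 -0.73]
55 0.0 [ 0.54  -0.066  0.069] 0.0001 [ 0.15 -0.09 -0.01  2.38 -0.11  0.25 -1.43]
55 0.1 [ 0.582 -0.07   0.16 ] 0.0001 [ 0.25 -0.13 -0.14  2.18 -0.06  0.48 -1.51]
65 -0.03 [ 0.523 -0.064  0.042] 0.0001 [ 0.1  -0.01  0.04  2.32 -0.05  0.4  -1.48]
65 0.0 [ 0.535 -0.065  0.069] 0.0001 [ 0.14 -0.03 -0.02  2.27 -0.03  0.47 -1.51]
65 0.1 [ 0.577 -0.069  0.16 ] 0.0 [ 0.2  -0.06 -0.08  2.06 -0.02  0.7  -1.54]
75 -0.03 [ 0.518 -0.064  0.042] 0.0 [ 0.1   0.06  0.04  2.21 -0.02  0.61 -1.51]
75 0.0 [ 0.531 -0.065  0.07 ] 0.0 [ 0.12  0.05  0.01  2.15 -0.01  0.68 -1.53]
75 0.1 [ 0.573 -0.069  0.16 ] 0.0 [ 0.15  0.03 -0.03  1.94 -0.01  0.9  -1.54]
```

```bash
python3 - <<'E'
from h import *
s=ctrl.get_state(); b=(s["position"],Rm(s["tool_rot"])); print(tocab(b[0]))
row(cab(-.02,0,.12),ori(65),b); row(cab(0.0,0,.05),ori(63),b)
E
```

```text
[-0.05406857 -0.03121077  0.13760349]
[0.062, -0.086, 0.126, -0.215, -0.049, -0.098]
[0.015, -0.028, 0.357, -0.213, -0.016, -0.102]
```

jog_arm(moves=[0.03,-0.04,0.06,-0.1,-0.02,-0.05,-1,0.06,-0.09,0.13,-0.21,-0.05,-0.1,-1,0.06,-0.09,0.13,-0.21,-0.05,-0.1,-1,0.06,-0.09,0.13,-0.21,-0.05,-0.1,-1,0.06,-0.09,0.13,-0.21,-0.05,-0.1,-1,0.06,-0.09,0.13,-0.21,-0.05,-0.1,-1,0.06,-0.09,0.13,-0.21,-0.05,-0.1,-1,0.06,-0.09,0.13,-0.21,-0.05,-0.1,-1])

```text
time: 3.2
position: [0.4947, -0.0603, 0.1233]
tool_rot: [3.042, -0.128, 0.683]
ft_force: [-0.1, -0.1, -0.5]
grip_width: 0.006
grip_force: 0.0
```

```bash
python3 - <<'E'
from h import *
s=ctrl.get_state(); b=(s["position"],Rm(s["tool_rot"])); print(tocab(b[0]),s["joint_positions"].round(2),b[1].round(2).tolist())
row(cab(-.01,0,.12),ori(65),b); row(cab(0.0,0,.055),ori(63),b)
E
```

```text
[-0.01646143  0.0011422   0.12332291] [ 0.49 -0.24 -0.38  2.3  -0.15  0.62 -1.46] [[0.9, -0.08, 0.43], [-0.08, -1.0, -0.04], [0.43, 0.0, -0.9]]
[0.015, 0.004, 0.019, -0.001, -0.005, 0.008]
[-0.048, 0.004, 0.229, -0.001, 0.028, 0.008]
```

jog_arm(moves=[-0.01,0,0.05,0,0,0,-1,-0.02,0,0.1,0,0.01,0,-1,-0.03,0,0.15,0,0.02,0,-1,-0.04,0,0.2,0,0.03,0,-1,-0.05,0,0.23,0,0.03,0.01,-1,-0.05,0,0.23,0,0.03,0.01,-1,-0.05,0,0.23,0,0.03,0.01,-1,-0.05,0,0.23,0,0.03,0.01,-1])

```text
time: 4.2
position: [0.5112, -0.0617, 0.0553]
tool_rot: [3.03, -0.142, 0.733]
ft_force: [1.1, -0.6, 0.6]
grip_width: 0.004
grip_force: 0.0
```

```bash
python3 - <<'E'
from h import *
s=ctrl.get_state(); b=(s["position"],Rm(s["tool_rot"])); print(tocab(b[0]),s["joint_positions"].round(2),b[1].round(2).tolist(),s["ft_force"])
snap("top","pics/t1.png"); snap("wrist","pics/w2.png")
c=np.zeros((420,800,3),np.uint8); c[:,:420]=cv2.imread("pics/w2.png")[:,90:510]
c[:260,422:]=cv2.resize(cv2.imread("pics/t1.png")[130:260,200:389],(378,260)); cv2.imwrite("pics/c2.png",c)
row(cab(.035,0,.06),ori(60),b);row(cab(.045,0,.08),ori(60),b)
E
```

```text
[7.89619784e-05 1.30133618e-03 5.52755230e-02] [ 0.51 -0.09 -0.43  2.36 -0.07  0.39 -1.54] [[0.89, -0.09, 0.46], [-0.08, -1.0, -0.04], [0.46, -0.0, -0.89]] [ 1.14006987 -0.60730964  0.63999622]
[0.111, 0.004, 0.039, -0.001, 0.047, -0.001]
[0.171, 0.004, -0.005, -0.001, 0.047, -0.001]
```

View pics/c2.png

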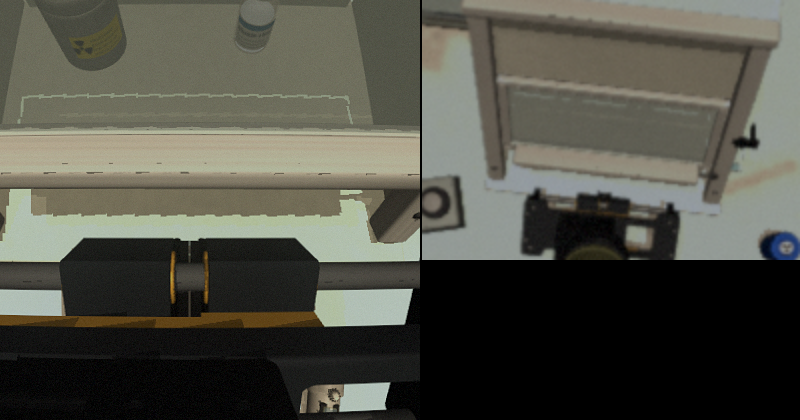

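Wrist view: the lip's lower front edge is at row ≈188, and the fingers are in front of and below it. Top view: the lip's front edge middle is at ≈(291,218). The pots stand far behind.

```bash
cat >> h.py <<'E'
def wcam(f,pos,rot):
    import pickle; im=pickle.load(open(f+".pkl","rb")); M=np.array(im["tool_from_camera"]); R0=Rm(rot)
    im["xyz"]=np.array(pos)+R0@M[:3,3]; im["rotation"]=R0@M[:3,:3]; return im
E
python3 - <<'E'
from h import *
import pickle
s=ctrl.get_state(); W=wcam("pics/w2.png",s["position"],s["tool_rot"]); T=pickle.load(open("pics/top0.png.pkl","rb"))
S=pickle.load(open("pics/scene0.png.pkl","rb"))
x,e=tri((W,280,188),(T,291.5,218.5)); print(x,tocab(x),e)
for k,u,v in (("W",280,188),("T",291.5,218.5),("S",280.5,215)):
    I={"W":W,"T":T,"S":S}[k]
    print(k,[tocab(atz(I,u,v,z)).round(3).tolist() for z in(.08,.09,.1)])
E
```

```text
[ 0.53653647 -0.06464992  0.10307871] [0.02557935 0.00072803 0.10307871] [np.float64(6.335868876238966e-05), np.float64(6.335868876242384e-05)]
W [[0.033, 0.001, 0.08], [0.03, 0.001, 0.09], [0.027, 0.001, 0.1]]
T [[0.028, 0.001, 0.08], [0.027, 0.001, 0.09], [0.026, 0.001, 0.1]]
S [[0.038, -0.006, 0.08], [0.032, 0.002, 0.09], [0.027, 0.01, 0.1]]
```

```bash
python3 - <<'E'
from h import *
s=ctrl.get_state(); b=(s["position"],Rm(s["tool_rot"]))
row(cab(.03,0.0013,.06),ori(60),b);
g=(cab(.03,0.0013,.06),ori(60))
for t in(.0,.02,.04,.06,.08): row(g[0]+t*(.423*CX+np.array([0,0,.906])),ori(60),g)
E
```

```text
[0.097, 0.0, 0.031, -0.001, 0.047, -0.001]
[0.0, 0.0, 0.0, 0.0, 0.0, 0.0]
[0.055, 0.0, -0.038, 0.0, 0.0, 0.0]
[0.109, -0.0, -0.076, 0.0, 0.0, 0.0]
[0.164, -0.0, -0.115, 0.0, 0.0, 0.0]
[0.218, 0.0, -0.153, 0.0, 0.0, 0.0]
```

jog_arm(moves=[0.025,0,0.007,0,0.01,0,-1,0.05,0,0.015,0,0.02,0,-1,0.075,0,0.022,0,0.04,0,-1,0.097,0,0.03,0,0.047,0,-1,0.097,0,0.03,0,0.047,0,-1,0.097,0,0.03,0,0.047,0,-1,0.097,0,0.03,0,0.047,0,-1,0.097,0,0.03,0,0.047,0,-1])

```text
time: 5.3
position: [0.5404, -0.0644, 0.0597]
tool_rot: [3.01, -0.141, 0.805]
ft_force: [0.2, 0.7, 0.1]
grip_width: 0.002
grip_force: 0.0
```

```bash
python3 - <<'E'
from h import *
s=ctrl.get_state(); b=(s["position"],Rm(s["tool_rot"])); print(tocab(b[0]),s["joint_positions"].round(2),s["ft_force"])
for t in(.02,.05,.085): row(cab(.03,0.0013,.06)+t*(.423*CX+np.array([0,0,.906])),ori(60),b)
E
```

```text
[0.02943627 0.00133959 0.05972993] [ 0.51 -0.05 -0.44  2.33 -0.02  0.33 -1.58] [0.18203507 0.66789422 0.09572371]
[0.057, 0.0, -0.038, -0.001, 0.001, -0.001]
[0.139, -0.0, -0.096, -0.001, 0.001, -0.001]
[0.234, -0.0, -0.162, -0.001, 0.001, -0.001]
```

jog_arm(moves=[0.02,0,-0.014,0,0,0,-1,0.04,0,-0.028,0,0,0,-1,0.06,0,-0.041,0,0,0,-1,0.08,0,-0.055,0,0,0,-1,0.1,0,-0.069,0,0,0,-1,0.12,0,-0.083,0,0,0,-1,0.14,0,-0.096,0,0,0,-1,0.14,0,-0.096,0,0,0,-1])

```text
time: 6.3
position: [0.5623, -0.0665, 0.1062]
tool_rot: [3.01, -0.141, 0.804]
ft_force: [-8.4, 0.8, 2.8]
grip_width: 0.002
grip_force: 4.9
```

```bash
python3 - <<'E'
from h import *
s=ctrl.get_state(); b=(s["position"],Rm(s["tool_rot"])); print(tocab(b[0]),s["ft_force"],s["joint_positions"].round(2))
np.savez("pics/w3.npz",p=s["position"],r=s["tool_rot"])
snap("wrist","pics/w3.png"); snap("top","pics/t3.png")
c=np.zeros((600,800,3),np.uint8); c[:300,:400]=cv2.resize(cv2.imread("pics/w3.png"),(400,300))
c[:280,402:]=cv2.resize(cv2.imread("pics/t3.png")[110:250,185:384],(398,280),interpolation=3)
c[300:600,:400]=cv2.resize(cv2.imread("pics/t3.png")[175:235,320:400],(400,300),interpolation=3)
snap("scene","pics/s3.png")
c[300:600,402:]=cv2.resize(cv2.imread("pics/s3.png")[130:220,240:360],(400,300),interpolation=3)[:,:398]
cv2.imwrite("pics/c3.png",c)
E
```

```text
[0.05135942 0.00123376 0.10618021] [-8.35409769  0.84958935  2.77832501] [ 0.51 -0.08 -0.43  2.25 -0.06  0.45 -1.55]
```

View pics/c3.png

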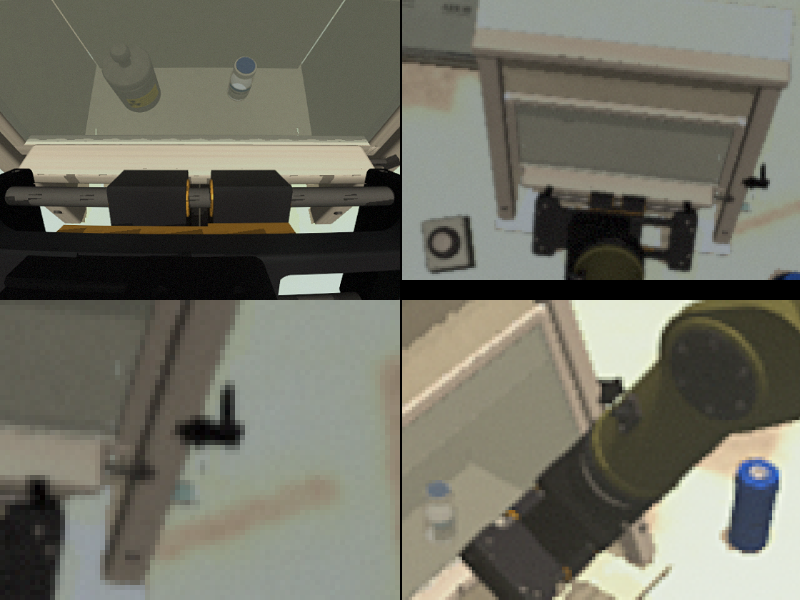

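```bash
python3 - <<'E'
from h import *
import pickle
T=pickle.load(open("pics/top0.png.pkl","rb"));S=pickle.load(open("pics/scene0.png.pkl","rb"))
s=.423*CX+np.array([0,0,.906])
M,_=tri((S,298.8,156.3),(T,355.8,201.1)); print(tocab(M))
for t in(.1,.09,.08,.07,.06,.05,.04,.03,0): print(t,proj(T,M-t*s).round(1),proj(S,M-t*s).round(1))
# lip edge front from top now, and from wrist
z=np.load("pics/w3.npz");W=wcam("pics/w3.png",z["p"],z["r"])
x=cab(.027,0,.098)
for t in(.03,.04,.05): print(t,proj(T,x+t*s).round(1),proj(W,x+t*s).round(1), proj(W,cab(.027,-.12,.098)+t*s).round(1),proj(W,M).round(1))
E
```

```text
[ 0.07878174 -0.14736379  0.18466927]
0.1 [348.7 220.9] [309.4 185.3]
0.09 [349.3 219. ] [308.5 182.5]
0.08 [349.9 217.1] [307.5 179.7]
0.07 [350.6 215.1] [306.5 176.8]
0.06 [351.3 213.1] [305.5 174. ]
0.05 [351.9 211. ] [304.5 171.1]
0.04 [352.6 209. ] [303.5 168.2]
0.03 [353.3 206.9] [302.5 165.3]
0 [355.5 200.4] [299.5 156.4]
0.03 [292.4 212.2] [281.3 272.3] [507.2 270.5] [654.1 155.5]
0.04 [292.6 210.2] [281.4 262.3] [518.4 260.6] [654.1 155.5]
0.05 [292.8 208.2] [281.5 251.1] [530.7 249.6] [654.1 155.5]
```

Top view: pointer now at (350.6,208.6), mark tip at (355.6,201), so about 40–55 mm remain. I'll move the push point 50 mm to the right so the wrist camera sees both pointer and marker.

jog_arm(moves=[-0.04,0,0.028,0,0,0,-1,-0.04,0.05,0.028,0,0,0,-1,-0.04,0.12,0.028,0,0,0,-1,-0.04,0.167,0.028,0,0,0,-1,-0.02,0.167,0.014,0,0,0,-1,0,0.167,0,0,0,0,-1,0.02,0.167,-0.014,0,0,0,-1,0.04,0.167,-0.028,0,0,0,-1])

```text
time: 7.45
position: [0.5632, -0.1162, 0.1182]
tool_rot: [3.012, -0.14, 0.801]
ft_force: [-1.5, -0.5, -2.9]
grip_width: 0.006
grip_force: 1.9
```

jog_arm(moves=[0.01,0,-0.007,0,0,0,-1,0.02,0,-0.014,0,0,0,-1,0.03,0,-0.021,0,0,0,-1,0.035,0,-0.025,0,0,0,-1,0.035,0,-0.025,0,0,0,-1,0.035,0,-0.025,0,0,0,-1,0.035,0,-0.025,0,0,0,-1,0.035,0,-0.025,0,0,0,-1])

```text
time: 8.45
position: [0.5694, -0.117, 0.1308]
tool_rot: [3.011, -0.141, 0.805]
ft_force: [-5.4, 2.7, 0.4]
grip_width: 0.006
grip_force: 2.4
```

```bash
python3 - <<'E'
from h import *
s=ctrl.get_state(); b=(s["position"],Rm(s["tool_rot"])); print(tocab(b[0]),s["ft_force"],s["joint_positions"].round(2))
np.savez("pics/w4.npz",p=s["position"],r=s["tool_rot"])
snap("wrist","pics/w4.png"); snap("top","pics/t4.png")
c=np.zeros((600,800,3),np.uint8); c[:]=cv2.resize(cv2.imread("pics/w4.png")[110:320,280:560],(800,600),interpolation=3)
c[350:600,:300]=cv2.resize(cv2.imread("pics/t4.png")[180:230,325:385],(300,250),interpolation=3)
cv2.imwrite("pics/c4.png",c)
E
```

```text
[ 0.06314553 -0.04836227  0.13078616] [-5.41935009  2.66003488  0.43711623] [ 0.54 -0.08 -0.34  2.19 -0.16  0.51 -1.35]
```

View pics/c4.png

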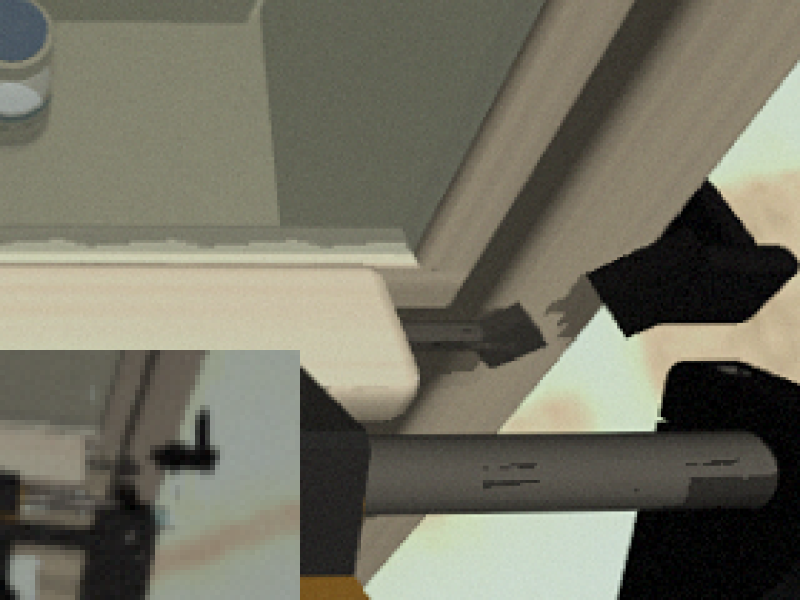

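In the wrist crop, the pointer tip is at (547,345), i.e. image (471,231), and the marker tip is at (585,275), i.e. image (485,206). The marker is still somewhat higher along the rail.

```bash
python3 - <<'E'
from h import *
import pickle
T=pickle.load(open("pics/top0.png.pkl","rb"));S=pickle.load(open("pics/scene0.png.pkl","rb"))
z=np.load("pics/w4.npz");W=wcam("pics/w4.png",z["p"],z["r"])
def aty(im,u,v,y):
    o,d=ray(im,u,v); n=CYv; return tocab(o+d*((O+y*CYv-o)@n)/(d@n))
sl=lambda c:(round(.423*c[0]+.906*c[2],4),round(.906*c[0]-.423*c[2],4))
for nm,u,v in(("ptr",471.5,230.8),("mark",484.8,206.3)):
    for y in(-.142,-.147,-.152): c=aty(W,u,v,y); print(nm,y,c.round(4),"slide,depth",sl(c))
x,e=tri((W,484.8,206.3),(S,298.8,156.3),(T,355.8,201.1)); c=tocab(x);print("mark tri",c,np.round(e,4),sl(c))
x,e=tri((W,484.8,206.3),(S,298.8,156.3)); c=tocab(x);print("mark tri WS",c,np.round(e,4),sl(c))
x,e=tri((W,471.5,230.8),(T,351.7+0,203.4)); c=tocab(x);print("ptr tri",c,np.round(e,4),sl(c))
t=tocab(z["p"]); print("tip",sl(t))
E
```

```text
ptr -0.142 [ 0.0697 -0.142   0.1664] slide,depth (np.float64(0.1803), np.float64(-0.0073))
ptr -0.147 [ 0.0712 -0.147   0.159 ] slide,depth (np.float64(0.1741), np.float64(-0.0027))
ptr -0.152 [ 0.0727 -0.152   0.1515] slide,depth (np.float64(0.168), np.float64(0.0018))
mark -0.142 [ 0.0784 -0.142   0.1788] slide,depth (np.float64(0.1952), np.float64(-0.0046))
mark -0.147 [ 0.0804 -0.147   0.172 ] slide,depth (np.float64(0.1899), np.float64(0.0001))
mark -0.152 [ 0.0825 -0.152   0.1652] slide,depth (np.float64(0.1845), np.float64(0.0048))
mark tri [ 0.0792604  -0.14647605  0.18064432] [0.0047 0.0037 0.0029] (np.float64(0.1972), np.float64(-0.0046))
mark tri WS [ 0.07163516 -0.12976496  0.19851507] [0.0022 0.0022] (np.float64(0.2102), np.float64(-0.0191))
ptr tri [ 0.07125413 -0.14158334  0.16694821] [0.0017 0.0017] (np.float64(0.1814), np.float64(-0.0061))
tip (np.float64(0.1452), np.float64(0.0019))
```

jog_arm(moves=[0.01,0,-0.007,0,0,0,-1,0.02,0,-0.014,0,0,0,-1,0.03,0,-0.021,0,0,0,-1,0.04,0,-0.028,0,0,0,-1,0.04,0,-0.028,0,0,0,-1,0.04,0,-0.028,0,0,0,-1,0.04,0,-0.028,0,0,0,-1,0.04,0,-0.028,0,0,0,-1])

```text
time: 9.55
position: [0.5758, -0.1177, 0.1445]
tool_rot: [3.01, -0.141, 0.806]
ft_force: [-5.7, 3.8, 0.4]
grip_width: 0.005
grip_force: 2.5
```

```bash
python3 - <<'E'
from h import *
s=ctrl.get_state(); b=(s["position"],Rm(s["tool_rot"])); t=tocab(b[0]); print(t,.423*t[0]+.906*t[2],s["ft_force"])
np.savez("pics/w5.npz",p=s["position"],r=s["tool_rot"])
snap("wrist","pics/w5.png"); snap("top","pics/t5.png")
c=np.zeros((600,800,3),np.uint8); c[:]=cv2.resize(cv2.imread("pics/w5.png")[150:290,400:560],(800,600),interpolation=3)
cv2.imwrite("pics/c5.png",c)
E
```

```text
[ 0.06964695 -0.04843586  0.14449841] 0.1603762165140947 [-5.73723013  3.84370042  0.36203665]
```

View pics/c5.png

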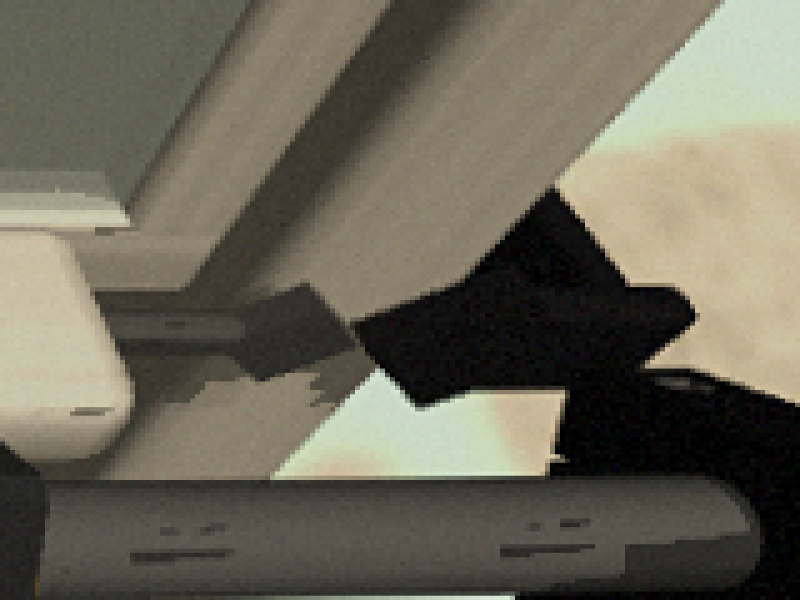

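The tips are nearly level: pointer at crop (357,345), mark at (352,323), so about 2–3 mm to go. I'll nudge up 2 mm, then back off.

jog_arm(moves=[0.003,0,-0.002,0,0,0,-1,0.006,0,-0.004,0,0,0,-1,0.006,0,-0.004,0,0,0,-1,-0.025,0,0.017,0,0,0,-1,-0.06,0,0.042,0,0,0,-1,-0.14,0,0.0,0,-0.03,0,-1,-0.22,0,-0.05,0,-0.1,0,-1,-0.22,0,-0.05,0,-0.1,0,-1])

```text
time: 10.65
position: [0.5119, -0.1127, 0.1248]
tool_rot: [3.05, -0.144, 0.652]
ft_force: [-0.0, -0.3, -0.3]
grip_width: 0.002
grip_force: 0.0
```

```bash
python3 - <<'E'
from h import *
s=ctrl.get_state(); b=(s["position"],Rm(s["tool_rot"])); t=tocab(b[0]); print(t,s["joint_positions"].round(2),s["ft_force"])
np.savez("pics/w6.npz",p=s["position"],r=s["tool_rot"])
snap("wrist","pics/w6.png"); snap("top","pics/t6.png")
c=np.zeros((420,800,3),np.uint8); c[:]=cv2.resize(cv2.imread("pics/w6.png")[60:270,250:560],(800,542),interpolation=3)[:420]
cv2.imwrite("pics/c6.png",c)
row([.46,.0,.2],ori(75),b);row([.50,.16,.15],ori(85),b);row([.503,.166,.10],ori(85),b)
E
```

```text
[ 0.00549751 -0.04940955  0.12481711] [ 0.55 -0.15 -0.33  2.23 -0.17  0.65 -1.34] [-0.04486485 -0.26978449 -0.29693906]
[-0.087, -0.358, -0.313, -0.0, -0.152, -0.001]
[-0.08, -0.901, -0.127, -0.0, -0.319, -0.001]
[-0.141, -0.922, 0.028, -0.0, -0.319, -0.001]
```

View pics/c6.png

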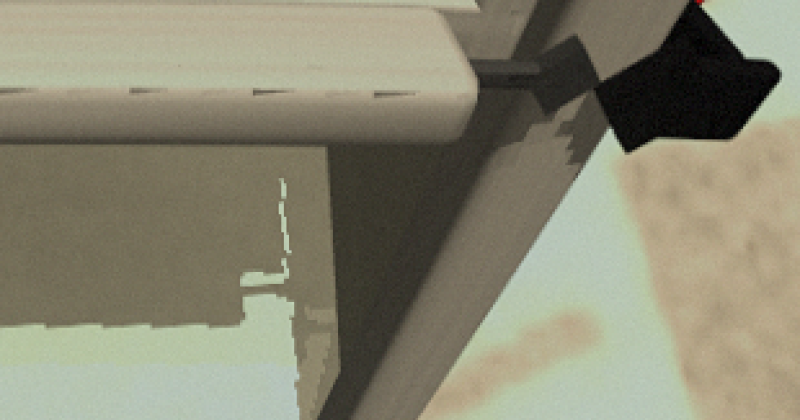

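After backing off, the pointer tip (597,80) and mark tip (597,88) meet point to point, within about 2 mm. Now to the button.

jog_arm(moves=[-0.04,-0.05,-0.15,0,-0.05,0,-1,-0.085,-0.2,-0.31,0,-0.15,0,-1,-0.085,-0.36,-0.31,0,-0.2,0,-1,-0.085,-0.55,-0.25,0,-0.25,0,-1,-0.085,-0.75,-0.2,0,-0.3,0,-1,-0.085,-0.9,-0.13,0,-0.32,0,-1,-0.085,-0.91,-0.13,0,-0.32,0,-1,-0.085,-0.91,-0.13,0,-0.32,0,-1])

```text
time: 11.75
position: [0.4978, 0.1632, 0.1492]
tool_rot: [3.134, -0.146, 0.129]
ft_force: [0.6, -0.4, -0.1]
grip_width: 0.005
grip_force: 0.0
```

```bash
python3 - <<'E'
from h import *
s=ctrl.get_state(); b=(s["position"],Rm(s["tool_rot"])); print(b[0],s["joint_positions"].round(2),s["ft_force"])
np.savez("pics/w7.npz",p=s["position"],r=s["tool_rot"])
snap("wrist","pics/w7.png"); snap("top","pics/t7.png")
W=wcam("pics/w7.png",s["position"],s["tool_rot"]); print(proj(W,[.503,.166,.06]))
c=np.zeros((420,760,3),np.uint8); c[:,:560]=cv2.imread("pics/w7.png")
c[:400,562:]=cv2.resize(cv2.imread("pics/t7.png")[175:275,185:235],(198,400),interpolation=3)
cv2.imwrite("pics/c7.png",c)
row([.503,.166,.08],ori(90),b)
E
```

```text
[0.49777892 0.16317102 0.14917073] [ 0.36  0.1  -0.78  1.9   0.12  1.1  -2.13] [ 0.60247912 -0.41574919 -0.07785528]
[275.43019675 217.05993579]
[-0.003, -0.01, 0.231, -0.002, -0.078, -0.0]
```

View pics/c7.png

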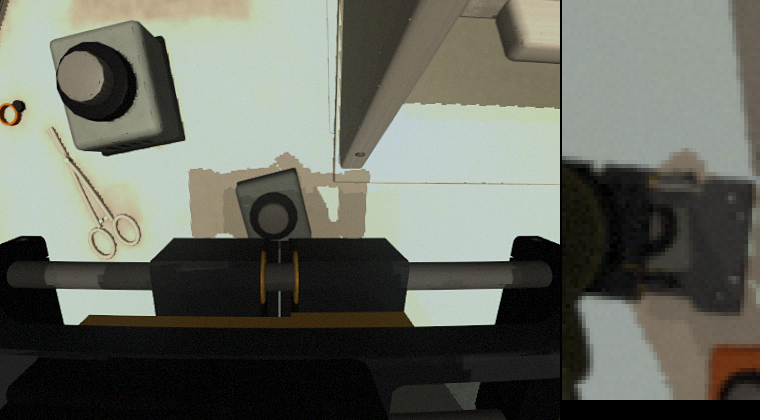

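jog_arm(moves=[0,-0.005,0.06,0,-0.02,0,-1,0,-0.01,0.12,0,-0.04,0,-1,0,-0.013,0.18,0,-0.06,0,-1,0.002,-0.013,0.24,0,-0.08,0,-1,0.002,-0.013,0.27,0,-0.08,0,-1,0.002,-0.013,0.29,0,-0.08,0,-1,0.002,-0.013,0.3,0,-0.08,0,-1,0.002,-0.013,0.3,0,-0.08,0,-1])

```text
time: 12.85
position: [0.5061, 0.1662, 0.0606]
tool_rot: [-3.137, 0.147, 0.001]
ft_force: [-1.0, -1.1, 3.3]
grip_width: 0.006
grip_force: 1.2
```

jog_arm(moves=[0,0,0.007,0,0,0,-1,0,0,0.014,0,0,0,-1,0,0,0.02,0,0,0,-1,0,0,0.026,0,0,0,-1,0,0,0.032,0,0,0,-1,0,0,0.036,0,0,0,-1,0,0,0.036,0,0,0,-1,0,0,0.036,0,0,0,-1])

```text
time: 13.85
position: [0.5067, 0.1665, 0.0556]
tool_rot: [3.135, -0.147, 0.0]
ft_force: [-17.1, -8.6, 49.4]
grip_width: 0.006
grip_force: 24.9
```

jog_arm(moves=[0,0,-0.05,0,0,0,-1,0,0,-0.12,0,0,0,-1,0,0,-0.2,0,0,0,-1,0,0,-0.3,0,0,0,-1,-0.03,0,-0.4,0,0,0,-1,-0.03,0,-0.45,0,0,0,-1,-0.03,0,-0.45,0,0,0,-1,-0.03,0,-0.45,0,0,0,-1])

```text
time: 14.85
position: [0.4967, 0.1669, 0.1829]
tool_rot: [-3.137, 0.147, 0.004]
ft_force: [0.2, 0.3, -0.2]
grip_width: 0.008
grip_force: 0.0
```

```bash
python3 - <<'E'
from h import *
s=ctrl.get_state(); print(s["position"],s["ft_force"])
W=snap("wrist","pics/w8.png"); snap("top","pics/t8.png");W=wcam("pics/w8.png",s["position"],s["tool_rot"])
print(proj(W,[.5045,.167,.061]), proj(W,[.5062,.1665,.061]))
c=np.zeros((420,800,3),np.uint8); c[:,:400]=cv2.resize(cv2.imread("pics/w8.png")[60:270,180:380],(400,420),interpolation=3)
c[:400,402:]=cv2.resize(cv2.imread("pics/t8.png")[170:240,320:390],(398,400),interpolation=3)
cv2.imwrite("pics/c8.png",c)
E
```

```text
[0.49670115 0.16691393 0.18293864] [ 0.18028936  0.32721646 -0.19378998]
[278.30738023 197.61854123] [278.65709728 195.86510247]
```

View pics/c8.png

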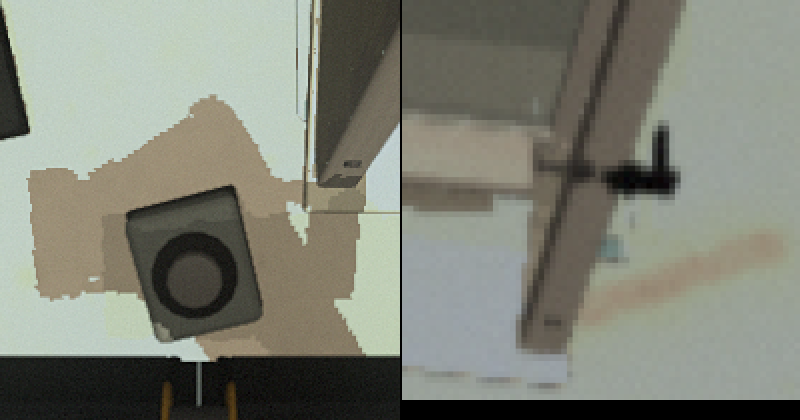

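Wrist view: the button is out again and was pressed within ~3 mm of its centre, down to a hard stop. Top view: the pointer meets the marker tip.

```bash
python3 -c "
from bench import ctrl
print(ctrl.close_job())"
```

```text
the job is handed in; nothing more can be done
None
```

I pushed the window up until its pointer was level with the marker (about 2 mm off in the camera view), pressed the small grey box's button down to its stop and released it, and handed the job in at about 15 s; no verdict was returned.

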